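# Gauge two keyed levers and sort them

### The job

Try both levers, one at a time, on the leaning keyed shaft of the gauge, slid down along the shaft with the arm lying between the two guide pins: one lever goes fully home on the plate, the other is stopped by the key and must be pressed lightly down onto it for a moment. Put each lever away right after its trial, before you take the other: the one that goes home into the square-cornered wooden tray, the one that the key stops into the oval metal pan, each lying flat along it on its floor, right way up and about in the middle. Either lever may be first; leave the carving, the marker and the caliper where they lie.

Things in the scene. Friction and masses are not known exactly. Their poses are not given: they have to be found in the camera images.
- lever_inline: dark steel lever, 127 mm long, 0.16 kg, lying flat. Origin: bore axis, at the underside; z up, x from the bore along the arm to the tip at x = 97 mm. Hub 60 mm across, 24 high; bore 31 across, right through, with a keyway 12 wide reaching 25 mm from the axis. Its keyway points toward the arm (+x): with the arm between the pins it passes the key and goes home.
- lever_side: dark steel lever, 127 mm long, 0.16 kg, lying flat. Origin: bore axis, at the underside; z up, x from the bore along the arm to the tip at x = 97 mm. Hub 60 mm across, 24 high; bore 31 across, right through, with a keyway 12 wide reaching 25 mm from the axis. Its keyway points to the arm's side (+y): with the arm between the pins the key stops it 34 mm short of home.
- lever_inline_grip (a point): point in the upright grip of lever_inline, at x = 58 mm, y = 0, 30 mm above the underside. The grip is 18 mm wide (along y), runs from x = 42 to 74 mm and stands 42 mm high above the underside: hold the lever here. The arm is 18 mm wide and 16 mm high
- lever_side_grip (a point): the same point, on the same grip, of lever_side
- lever_inline_mid (a point): middle of lever_inline's length, x = 34 mm, on its underside
- lever_side_mid (a point): middle of lever_side's length, x = 34 mm, on its underside
- lever_inline_tip (a point): tip of the arm of lever_inline, x = 93 mm, 8 mm above the underside
- lever_side_tip (a point): the same point on lever_side
- key_shaft: fixed gauge: aluminium plate sloping 30 degrees, with a bright shaft square to it, 24 mm across, 56 high, the top 11 mm tapering to 12 across. Origin: shaft axis at the plate's upper face (where a lever's underside lies when home), 50 mm above the table; z along the shaft, leaning 30 degrees from vertical toward the plate's low edge (away from the robot); x up the slope (toward the robot). Plate: x -37 to 101 mm, 80 wide
- key_top (a point): top of the key, a fin 7 mm wide on the shaft's +x side (the uphill side, toward the pins), which reaches 22 mm from the shaft's axis and from the plate up to 34 mm along the shaft
- guide_pins (a point): point midway between the tops of the two guide pins, at x = 82 mm, z = 52 mm of key_shaft. The pins are 10 mm across and 52 mm high, parallel to the shaft, 25 mm clear between them (centres at y = +17.5 and -17.5 mm); their tops stand 136 mm above the table: pass over them
- box_tray: fixed rectangular plywood tray with square corners, 100 x 170 mm outside, 92 x 162 mm inside, its long side along y; walls 22 mm high, floor 4 mm thick. Origin: centre of its underside, on the table. Lay the lever along it; a pile of shells up to 115 mm high lies just beyond the trays
- oval_pan: fixed oval aluminium pan with half-round ends, 100 x 170 mm outside, 92 x 162 mm inside, its long side along y; wall 22 mm high, floor 4 mm thick. Origin: centre of its underside, on the table. Lay the lever along it; a pile of shells up to 115 mm high lies just beyond the trays
- carving: loose pale shell carving, 31 x 69 x 31 mm, lying beyond the gauge; origin at its underside; leave it alone
- marker_pen: loose marker, 134 mm long, 17 mm thick, lying between the gauge and the trays; origin at its underside; leave it alone
- caliper_tool: loose caliper, 173 x 70 x 11 mm, lying beyond the levers; origin at its underside; leave it alone

How it is judged:
By the outcome, as a careful person would: the job done as asked, in the order asked, and still so for the second after the job is handed in, with the robot touching nothing.
It also fails if it takes over 67 s, if anything falls off the work surface, if the arm or the gripper's body presses on something with over 40 N, if the wrist force passes 120 N, or if a joint passes its speed limit or range.

### The arm

A 7-joint arm with a two-finger parallel gripper is mounted at the origin on a cart in front of the work surface, level with it; the furniture and walls round the work are solid. World frame = base frame: x ahead of the robot, y to its left, z up, the work surface at z = 0. Lengths are in m, angles in rad, forces in N, time in s.
With the tool pointing down it reaches from about 0.4 to 0.85 m from the base axis. Payload 4.5 kg.
Tool frame: the origin (TCP) lies at the very end of the fingers, on their centre line; the grasp point (between the pads) lies 19 mm behind it (grip_depth is the distance from the TCP to the grasp point, in m); z points along the fingers, y is the line along which they close (so a half turn about z gives the same grasp; the last joint's range is limited). The gripper opens to 88 mm and grips with 3 to 60 N. Pads are 18 mm wide; open, the fingers measure 123 mm over their backs; the gripper's body (75 mm by 187 mm) begins 45 mm behind the grasp point.
Start: joints at [1.379, 0.689, -0.195, 1.565, 0.157, 0.902, -0.215], TCP at [0.14, -0.609, 0.239] pointing down, gripper open.
Joint ranges: [-3.01, 3.01], [-0.46, 2.08], [-1.47, 1.51], [0.13, 2.56], [-1, 4.14], [0.04, 2.09], [-2.66, 2.66]. Speed limits (rad/s): [2.57, 2.57, 3.14, 3.14, 3.14, 3.14, 3.14].

### API

Orientations are given as a unit quaternion [w, x, y, z].
In Python, from cell import * gives the robot as it stands.
- The arm moves only by the tool send_rows, never from a script. Its argument "commands" is a list that holds one entry, the list of rows, each a list of 7 numbers: the shift along the tool's x, y, z normalised to -1 to 1, where 1 is 150 mm, then the turn, a rotation vector about the tool's x, y, z normalised to -1 to 1, where 1 is 360 degrees, then the gripper's target within -1 to 1 (fully open at 1, half-way at 0, shut at -1). In form: [[[dx, dy, dz, wx, wy, wz, gripper], ...]]. A call has 1 to 20 rows; each row shifts and turns the commanded pose from where the row before left it, along the tool's axes as they then stand; what a row does not reach is not made up. A row lasts 1/12 s, in which the tool goes at most 41.7 mm and 7.16 degrees, less where a joint would pass 70% of its speed; a pose out of reach is approached as far as the arm can. A call with a number of a shift or a turn outside -1 to 1 is refused whole. A call with a gripper value outside its range is refused whole. The fingers move at their own pace and stop on an object; the grip force is fixed at half the most. Time passes only in rows, so rows that do not move let the fingers close. It gives the time, the measured TCP pose, the force, the opening and the grip force at its end, in the units of the state.
- get_obs(): the state, without advancing time (a new reading comes with each control period).
- capture(name): name is "scene" or "side" or "wrist"; returns (picture, depth): 420x560x3 uint8, red, green, blue; 420x560 float32, m along the optical axis (not along the pixel's ray), 0 where there is no reading.
- camera_params(name): a dict with "fx", "fy", "cx", "cy" (pixels), "world_from_camera" (4x4, takes a point from camera to world coordinates); the wrist camera has in their place "T_tool_cam" (4x4, takes a point from camera to tool coordinates, whose origin is the TCP and whose axes are the flange's). Camera axes: x right, y down, z forward; pixel columns grow to the right and rows downward; lengths in m; the calibration is good to about 2 mm. A picture is of the moment at which its call begins: read the wrist's pose just before it. camera_params takes no time and is no camera call.
- hand_in(): hands the job in; it is judged then, once.
Trained networks look in the newest picture that a camera, given by its name, has taken for a name from the list of things; names that differ only in an ending like _2 or _b are one class to them, and where a whole thing is asked for, a point or a joint stands for the part that bears it (a point fixed in the world has none). Each returns a list of dicts, best first, with "conf" (0 to 1); they miss things now and then, are a little off and sometimes report something else, mostly with a low value. They report only what shows in the picture. A call takes as long as a camera call.
- find_in(thing, camera): "at" ([x, y, z] in m, in world coordinates, good to about 4 mm: the middle of the surface that is visible of it).
The state is a dict: "clock": time; "qpos": joint angles; "qvel": joint speeds; "joint_efforts": joint torques, N m; "eef_pos": TCP position; "tool_rot": TCP orientation; "ft_force": force on the tool from outside, world axes, zero at the start; "wrist_torque": the same for the moment, N m; "grip_width": opening from 0.0 (shut) to 1.0 (fully open); "grip_force": force on a finger pad.
Only numpy, scipy, OpenCV 4.12 (cv2) and the standard library are available. Lean on these libraries where they do the work, as an engineer would, in place of code of your own. Each camera call takes 0.05 s, during which the arm holds its last target. There are 200 camera calls.

## Working session

There is one attempt and no reset: what is moved stays moved. The work goes in short steps, Python scripts to look and compute and a tool call to move; the robot and the scene stay as the last step left them, time stands still between calls to the robot, and variables do not carry over. Pictures are saved under pics/ and viewed, at most 10 in all, crops included, and the job is handed in when it is done.

Besides the shell and the picture viewer there is one more tool, called after "Call:" in YAML: its name, and indented under it one key for each argument. send_rows: Moves the arm, as the interface text tells. Scaled input: -1 to 1 covers 150 mm each way for a shift and 360 degrees each way for a turn. Its arguments: {"type":"object","properties":{"commands":{"type":"array"}},"required":["commands"]}

```bash
mkdir -p pics; cat > h.py <<'E'
from cell import *
import numpy as np, cv2
def save(n,name):
    p,d=capture(n); cv2.imwrite(f'pics/{name}.png',p[:,:,::-1]); np.save(f'pics/{name}.npy',d); return p,d
E
python3 - <<'E'
from h import *
o=get_obs(); print({k:np.round(v,3).tolist() for k,v in o.items()})
a=save('scene','s0')[0]; b=save('side','d0')[0]
for c in ['scene','side']:
    for t in ['lever_inline','lever_side','lever_inline_grip','lever_side_grip','lever_inline_tip','lever_side_tip','key_shaft','key_top','guide_pins','box_tray','oval_pan','marker_pen','carving','caliper_tool']:
        print(c,t,[(np.round(r['at'],3).tolist(),round(r['conf'],2)) for r in find_in(t,c)][:3])
for c in ['scene','side']:
    p=camera_params(c); print(c,np.round(p['world_from_camera'],3).tolist(),p['fx'],p['cx'],p['cy'])
print(camera_params('wrist'))
E
```

```text
{'clock': 0.0, 'qpos': [1.379, 0.69, -0.195, 1.566, 0.157, 0.902, -0.215], 'qvel': [0.0, 0.0, 0.002, -0.002, 0.001, 0.001, 0.001], 'joint_efforts': [0.001, -52.756, -1.267, -15.343, -0.053, 0.007, 0.0], 'eef_pos': [0.14, -0.609, 0.238], 'tool_rot': [-0.001, 0.994, 0.113, -0.0], 'ft_force': [0.657, 0.571, 0.232], 'wrist_torque': [0.0, -0.018, -0.008], 'grip_force': 0.0, 'grip_width': 1.001}
scene lever_inline [([0.55, -0.349, 0.024], 0.78)]
scene lever_side [([0.531, -0.202, 0.024], 0.9)]
scene lever_inline_grip [([0.556, -0.348, 0.02], 0.73), ([0.682, -0.274, 0.002], 0.5), ([0.524, -0.201, 0.021], 0.4)]
scene lever_side_grip [([0.531, -0.201, 0.021], 0.89)]
scene lever_inline_tip [([0.552, -0.348, 0.019], 0.72), ([0.486, 0.031, 0.082], 0.44), ([0.529, -0.202, 0.025], 0.31)]
scene lever_side_tip [([0.551, -0.343, 0.02], 0.6), ([0.527, -0.199, 0.017], 0.56)]
scene key_shaft [([0.491, 0.025, 0.081], 0.79)]
scene key_top [([0.487, 0.028, 0.083], 0.57)]
scene guide_pins [([0.488, 0.032, 0.084], 0.89)]
scene box_tray [([0.463, 0.408, 0.003], 0.72)]
scene oval_pan [([0.463, 0.221, 0.005], 0
[... 1108 characters left out ...]
, 0.0, 1.0]] 533.9932526361866 281.4467602652869 207.06480927086807
side [[0.958, -0.12, 0.26, 0.13], [-0.286, -0.356, 0.89, -1.482], [-0.015, -0.927, -0.376, 0.745], [0.0, 0.0, 0.0, 1.0]] 537.3447083737119 275.6047917913567 202.1056784084043
{'fx': 323.6236263545466, 'fy': 323.6236263545466, 'cx': 278.8325856485651, 'cy': 210.07703345486183, 'T_tool_cam': array([[ 4.33106983e-04, -9.64242264e-01, -2.65022015e-01,
         6.74053811e-02],
       [ 9.99999903e-01,  3.95446523e-04,  1.95458064e-04,
         4.11160997e-05],
       [-8.36668915e-05, -2.65022074e-01,  9.64242342e-01,
        -1.44633935e-01],
       [ 0.00000000e+00,  0.00000000e+00,  0.00000000e+00,
         1.00000000e+00]])}
```

View pics/s0.png

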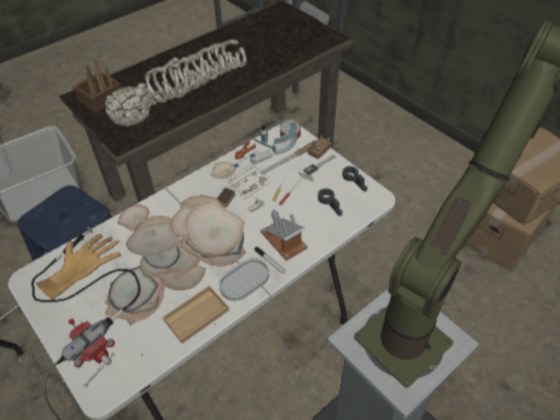

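View pics/d0.png

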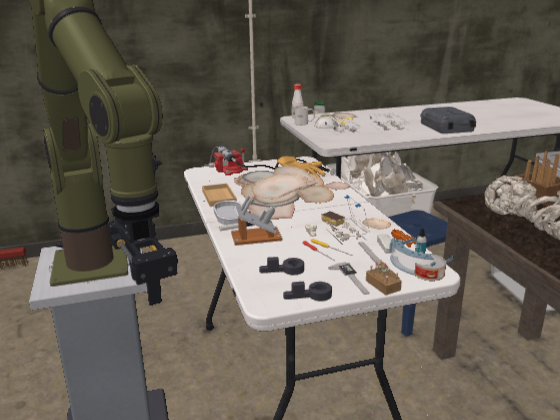

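The levers lie near (0.55,-0.36) and (0.53,-0.21), with their tips toward the robot. The gauge is near (0.49,0.02), the pan near (0.46,0.23) and the tray near (0.46,0.415).

```bash
cat >> h.py <<'E'
from scipy.spatial.transform import Rotation as Ro
def R_of(q): return Ro.from_quat([q[1],q[2],q[3],q[0]])
def pose():
    o=get_obs(); return np.array(o['eef_pos']),R_of(o['tool_rot'])
def down(yaw): # tool x at yaw in world, z down
    c,s=np.cos(yaw),np.sin(yaw); return Ro.from_matrix(np.array([[c,s,0],[s,-c,0],[0,0,-1.]]))
def plan(p0,r0,p1,r1,ms=36,md=6.5,n=None):
    d=r0.inv().apply(np.array(p1)-p0); w=(r0.inv()*r1).as_rotvec()
    if n is None: n=int(max(1,np.ceil(np.linalg.norm(d)*1000/ms),np.ceil(np.degrees(np.linalg.norm(w))/md)))
    S=Ro.from_rotvec(w/n); A=sum(Ro.from_rotvec(w/n*k).as_matrix() for k in range(n))
    s=np.linalg.solve(A,d)
    row=np.r_[s/.15,w/n/(2*np.pi)]
    print(n,'x',np.round(row,4).tolist())
    return n,row
E
python3 - <<'E'
from h import *
p,r=pose(); q=np.array([.45,-.30,.30]); plan(p,r,q,down(0))
E
```

```text
13 x [0.1774, -0.1384, -0.0314, 0.0, -0.0, 0.0028]
```

Call:
send_rows:
  commands:
    - [[0.1774,-0.1384,-0.0314,0,0,0.0028,1],[0.1774,-0.1384,-0.0314,0,0,0.0028,1],[0.1774,-0.1384,-0.0314,0,0,0.0028,1],[0.1774,-0.1384,-0.0314,0,0,0.0028,1],[0.1774,-0.1384,-0.0314,0,0,0.0028,1],[0.1774,-0.1384,-0.0314,0,0,0.0028,1],[0.1774,-0.1384,-0.0314,0,0,0.0028,1],[0.1774,-0.1384,-0.0314,0,0,0.0028,1],[0.1774,-0.1384,-0.0314,0,0,0.0028,1],[0.1774,-0.1384,-0.0314,0,0,0.0028,1],[0.1774,-0.1384,-0.0314,0,0,0.0028,1],[0.1774,-0.1384,-0.0314,0,0,0.0028,1],[0.1774,-0.1384,-0.0314,0,0,0.0028,1],[0,0,0,0,0,0,1],[0,0,0,0,0,0,1]]

```text
clock: 2.75
eef_pos: [0.4523, -0.2984, 0.3002]
tool_rot: [-0.0, 1.0, 0.001, 0.001]
ft_force: [-1.1, -0.1, -0.7]
grip_width: 0.997
grip_force: 0.0
```

```bash
cat >> h.py <<'E'
def wfc(): 
    p,r=pose(); T=np.eye(4); T[:3,:3]=r.as_matrix(); T[:3,3]=p
    return T@camera_params('wrist')['T_tool_cam']
def cloud(d,T,c):
    v,u=np.mgrid[:d.shape[0],:d.shape[1]]
    P=np.stack([(u-c['cx'])/c['fx']*d,(v-c['cy'])/c['fy']*d,d],-1)
    W=P@T[:3,:3].T+T[:3,3]; W[d<=0]=np.nan; return W
def look(name):
    T=wfc(); p,d=save('wrist',name); return p,cloud(d,T,camera_params('wrist'))
E
python3 - <<'E'
from h import *
o=get_obs(); print({k:np.round(o[k],3).tolist() for k in ['clock','qpos','eef_pos','tool_rot']})
p,W=look('w1'); np.save('W1.npy',W)
for t in ['lever_inline','lever_side','lever_inline_grip','lever_side_grip','lever_inline_tip','lever_side_tip']:
    print(t,[(np.round(r['at'],3).tolist(),round(r['conf'],2)) for r in find_in(t,'wrist')][:3])
for c in [(0.53,-.207),(.55,-.357)]:
    m=(np.hypot(W[...,0]-c[0],W[...,1]-c[1])<.085)&(W[...,2]>.008)&(W[...,2]<.06)
    Q=W[m]; print(len(Q),Q.min(0),Q.max(0),np.histogram(Q[:,2]*1000,bins=[8,12,14,16,18,20,22,24,26,28,36,40,44,60])[0])
E
```

```text
{'clock': 2.75, 'qpos': [0.577, 0.501, -0.124, 1.74, 0.074, 0.903, -1.147], 'eef_pos': [0.452, -0.298, 0.3], 'tool_rot': [-0.0, 1.0, 0.001, 0.001]}
lever_inline [([0.559, -0.36, 0.023], 0.83)]
lever_side [([0.536, -0.21, 0.022], 0.92)]
lever_inline_grip [([0.561, -0.356, 0.028], 0.83)]
lever_side_grip [([0.531, -0.208, 0.024], 0.58)]
lever_inline_tip [([0.559, -0.353, 0.028], 0.95)]
lever_side_tip [([0.535, -0.209, 0.024], 0.69)]
2306 [ 0.45403866 -0.24576868  0.00801172] [ 0.57874094 -0.18587265  0.04223363] [ 70  95 264  48  29 297 977 103   7  37 123 256   0]
2363 [ 0.47828012 -0.39243791  0.00803033] [ 0.6022489  -0.33261117  0.04348528] [  51  102  283   39   34  311 1006  117    5   18  130  267    0]
```

View pics/w1.png

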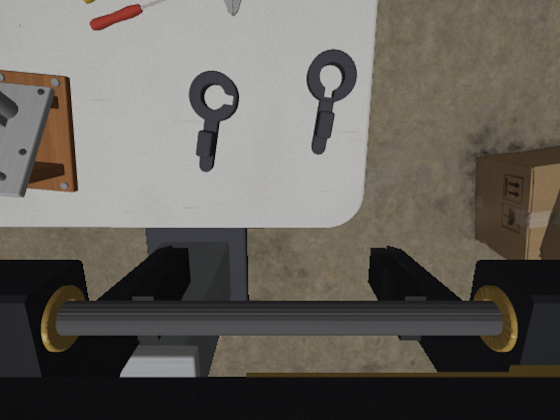

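The wrist picture shows lever_side at left, with its hub at (214,97) and keyway to the side. lever_inline is at right, hub at (331,76), keyway toward the arm. Both arms point down the image, toward the robot.

```bash
cat >> h.py <<'E'
def lever(W,c):
    m=(np.hypot(W[...,0]-c[0],W[...,1]-c[1])<.085)&(W[...,2]>.008)&(W[...,2]<.06)
    Q=W[m]; H=Q[(Q[:,2]>.021)&(Q[:,2]<.0275)][:,:2]
    g=Q[Q[:,2]>.0385][:,:2]; gr=cv2.minAreaRect((g*1000).astype(np.float32))
    gc=np.array(gr[0])/1000
    H=H[np.hypot(*(H-gc).T)>.026]
    (x,y),R=cv2.minEnclosingCircle((H*1000).astype(np.float32)); h=np.array([x,y])/1000
    v=gc-h; print('hub',h.round(4),'R',round(R,1),'grip',gc.round(4),np.round(gr[1],1),'dist',np.linalg.norm(v).round(4),'yaw',np.degrees(np.arctan2(v[1],v[0])).round(1))
    return h,gc,np.arctan2(v[1],v[0])
E
python3 - <<'E'
from h import *
W=np.load('W1.npy'); lever(W,(.55,-.357)); h,g,a=lever(W,(.53,-.207))
p,r=pose(); ya=a-np.pi if a>0 else a+np.pi
gp=h+.058*np.array([np.cos(a),np.sin(a)]); print(gp)
T=np.array([gp[0],gp[1],.09]); plan(p,r,T,down(ya)); plan(T,down(ya),[gp[0],gp[1],.013],down(ya))
E
```

```text
hub [ 0.5734 -0.3625] R 30.0 grip [ 0.5161 -0.354 ] [17.3 31.2] dist 0.058 yaw 171.6
hub [ 0.5493 -0.216 ] R 29.9 grip [ 0.4925 -0.2058] [17.6 31.4] dist 0.0576 yaw 169.8
[ 0.4921843  -0.20569573]
7 x [0.0336, -0.0942, 0.1999, 0.0, 0.0, 0.0039]
3 x [0.0, 0.0, 0.1711, 0.0, 0.0, 0.0]
```

Call:
send_rows:
  commands:
    - [[0.0336,-0.0942,0.1999,0,0,0.004,1],[0.0336,-0.0942,0.1999,0,0,0.004,0.6],[0.0336,-0.0942,0.1999,0,0,0.004,0.2],[0.0336,-0.0942,0.1999,0,0,0.004,0.1],[0.0336,-0.0942,0.1999,0,0,0.004,0.1],[0.0336,-0.0942,0.1999,0,0,0.004,0.1],[0.0336,-0.0942,0.1999,0,0,0.004,0.1],[0,0,0.1,0,0,0,0.1],[0,0,0,0,0,0,0.1]]

```text
clock: 3.85
eef_pos: [0.4915, -0.2032, 0.072]
tool_rot: [-0.001, 0.996, -0.089, -0.003]
ft_force: [-0.2, -1.0, 0.6]
grip_width: 0.551
grip_force: 0.0
```

```bash
python3 - <<'E'
from h import *
p,r=pose(); T=np.array([.4922,-.2057,.014]); plan(p,r,T,down(np.radians(-10.2)),ms=25)
E
```

```text
3 x [0.003, 0.0053, 0.1288, -0.0001, 0.0003, 0.0]
```

Call:
send_rows:
  commands:
    - [[0.003,0.0053,0.1288,0,0,0,0.1],[0.003,0.0053,0.1288,0,0,0,0.1],[0.003,0.0053,0.1288,0,0,0,0.1],[0,0,0,0,0,0,0.1],[0,0,0,0,0,0,-1],[0,0,0,0,0,0,-1],[0,0,0,0,0,0,-1],[0,0,0,0,0,0,-1],[0,0,0,0,0,0,-1],[0,0,-0.15,0,0,0,-1],[0,0,-0.25,0,0,0,-1],[0,0,-0.25,0,0,0,-1],[0,0,-0.25,0,0,0,-1],[0,0,-0.25,0,0,0,-1],[0,0,-0.25,0,0,0,-1],[0,0,-0.25,0,0,0,-1],[0,0,-0.25,0,0,0,-1]]

```text
clock: 5.27
eef_pos: [0.493, -0.2069, 0.3042]
tool_rot: [-0.0, 0.996, -0.089, -0.0]
ft_force: [0.9, -1.0, -2.0]
grip_width: 0.205
grip_force: 30.0
```

```bash
python3 - <<'E'
from h import *
p,r=pose(); T=np.array([.40,0.1,.31]); plan(p,r,T,down(0))
E
```

```text
9 x [-0.0912, -0.2197, -0.0042, -0.0, 0.0, -0.0032]
```

Call:
send_rows:
  commands:
    - [[-0.082,-0.224,-0.004,0,0,-0.0029,-1],[-0.082,-0.224,-0.004,0,0,-0.0029,-1],[-0.082,-0.224,-0.004,0,0,-0.0029,-1],[-0.082,-0.224,-0.004,0,0,-0.0029,-1],[-0.082,-0.224,-0.004,0,0,-0.0029,-1],[-0.082,-0.224,-0.004,0,0,-0.0029,-1],[-0.082,-0.224,-0.004,0,0,-0.0029,-1],[-0.082,-0.224,-0.004,0,0,-0.0029,-1],[-0.082,-0.224,-0.004,0,0,-0.0029,-1],[-0.082,-0.224,-0.004,0,0,-0.0029,-1],[0,0,0,0,0,0,-1],[0,0,0,0,0,0,-1]]

```text
clock: 6.27
eef_pos: [0.403, 0.1404, 0.3082]
tool_rot: [-0.0, 1.0, 0.004, -0.0]
ft_force: [1.0, -0.8, -2.4]
grip_width: 0.204
grip_force: 30.0
```

```bash
python3 - <<'E'
from h import *
p,W=look('w2'); np.save('W2.npy',W); print(pose()[0],pose()[1].as_matrix().round(3).tolist())
for t in ['key_shaft','key_top','guide_pins','oval_pan','box_tray']:
    print(t,[(np.round(r['at'],3).tolist(),round(r['conf'],2)) for r in find_in(t,'wrist')][:3])
E
```

```text
[0.40366012 0.13848594 0.30811956] [[1.0, 0.005, -0.0], [0.005, -1.0, -0.001], [-0.0, 0.001, -1.0]]
key_shaft [([0.498, 0.03, 0.079], 0.69)]
key_top [([0.503, 0.026, 0.078], 0.95)]
guide_pins [([0.5, 0.026, 0.081], 0.56)]
oval_pan [([0.461, 0.253, 0.007], 0.84)]
box_tray [([0.462, 0.409, 0.002], 0.58)]
```

View pics/w2.png

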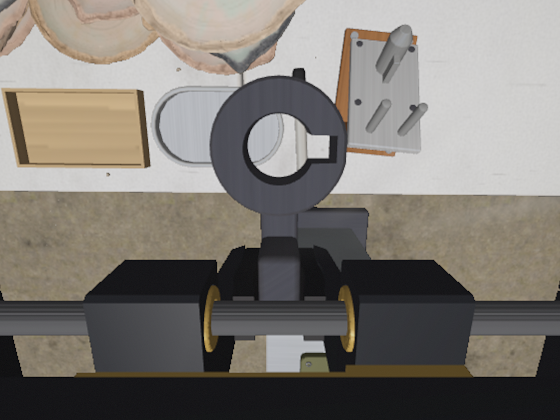

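The wrist picture shows the gauge at right, with the shaft top at (400,35) and the pins at (380,105) and (420,110). The box tray is at left, around (77,128), and the pan around (205,125), partly behind the held hub.

```bash
cat > g.py <<'E'
from h import *
def gauge(W,name=''):
    m=(W[...,0]>.38)&(W[...,0]<.66)&(W[...,1]>-.06)&(W[...,1]<.09)&(W[...,2]>.02)&(W[...,2]<.2)
    Q=W[m]; rng=np.random.default_rng(0); best=0
    for _ in range(400):
        a,b,c=Q[rng.choice(len(Q),3)]; n=np.cross(b-a,c-a); n/=np.linalg.norm(n)+1e-12
        if n[2]<0:n=-n
        if abs(n[2]-.866)>.06: continue
        k=abs((Q-a)@n)<.002
        if k.sum()>best: best=k.sum();K=k
    for _ in range(3):
        P=Q[K]; c=P.mean(0); n=np.linalg.svd(P-c)[2][2]; n*=np.sign(n[2]); K=abs((Q-c)@n)<.002
    print('plane n',n.round(4),'tilt',np.degrees(np.arccos(n[2])).round(2),'yaw downhill',np.degrees(np.arctan2(n[1],n[0])).round(2),K.sum())
    ux=-np.array([n[0],n[1],0]); ux-=ux@n*n; ux/=np.linalg.norm(ux); uy=np.cross(n,ux)
    P=Q[K]; uv=np.c_[(P-c)@ux,(P-c)@uy]; print('plate',uv.min(0).round(4),uv.max(0).round(4)); r=cv2.minAreaRect((uv*1000).astype(np.float32)); print(r)
    h=(Q-c)@n; A=np.c_[(Q-c)@ux,(Q-c)@uy,h]; A=A[(h>.006)&(h<.07)]
    return c,n,ux,uy,A,r
E
python3 - <<'E'
from g import *
W=np.load('W2.npy'); c,n,ux,uy,A,r=gauge(W)
top=A[A[:,2]>.053]; print('shaft top',len(top),top.mean(0),top.min(0),top.max(0))
for lo,hi in [(.02,.03),(.03,.04),(.04,.047),(.049,.055)]:
    B=A[(A[:,2]>lo)&(A[:,2]<hi)]; X=(B*1000).round(0)
    for s in (0,1):
        b=B[(B[:,0]>0.02)==bool(s)]
        if len(b): print(lo,s,len(b),b.min(0).round(4),b.max(0).round(4),b.mean(0).round(4))
m=(W[...,0]>.50)&(W[...,0]<.66)&(W[...,1]>.1)&(W[...,1]<.55)
for x in np.arange(.5,.66,.02):
    print(round(x,2),[int(1000*np.nanmax(np.r_[0,W[(abs(W[...,0]-x-.01)<.01)&(abs(W[...,1]-y)<.025)&(W[...,2]<.13)][:,2]])) for y in np.arange(.15,.55,.05)])
for nm,y0,y1 in [('pan',.13,.33),('box',.32,.51)]:
    k=(W[...,0]>.38)&(W[...,0]<.53)&(W[...,1]>y0)&(W[...,1]<y1)&(W[...,2]>.015)&(W[...,2]<.03)
    P=W[k]; P=P[P[:,0]<.517] if 0 else P; print(nm,len(P),np.percentile(P,[0.5,99.5],axis=0).round(4)[:,:2], cv2.minAreaRect((P[:,:2]*1000).astype(np.float32)))
E
```

```text
plane n [ 0.4967 -0.0425  0.8669] tilt 29.9 yaw downhill -4.9 5857
plate [-0.0765 -0.0374] [0.0621 0.0425]
((-7.2882080078125, 2.555461883544922), (79.84844207763672, 138.70956420898438), 89.85636901855469)
shaft top 164 [-0.03295033  0.00212147  0.0551191 ] [-0.04598956 -0.01817351  0.05304779] [0.04546918 0.02133474 0.057262  ]
0.02 0 168 [-0.0469 -0.0092  0.02  ] [-0.0167  0.0134  0.0298] [-0.0279 -0.0017  0.0251]
0.02 1 130 [ 0.0393 -0.0197  0.0201] [0.0477 0.0242 0.0299] [0.0453 0.0021 0.0252]
0.03 0 245 [-0.0455 -0.0092  0.03  ] [-0.0166  0.0132  0.04  ] [-0.0284 -0.      0.0346]
0.03 1 130 [ 0.0396 -0.0198  0.0302] [0.0478 0.0243 0.0399] [0.0453 0.001  0.0353]
0.04 0 161 [-0.046  -0.0093  0.04  ] [-0.0272  0.0145  0.0469] [-0.0322 -0.0005  0.044 ]
0.04 1 95 [ 0.0398 -0.0199  0.04  ] [0.0476 0.0238 0.0469] [0.0453 0.0025 0.0436]
0.049 0 166 [-0.0465 -0.0069  0.049 ] [-0.0294  0.0112  0.055 ] [-0.0353  0.0009  0.052 ]
0.049 1 170 [ 0.0378 -0.0197  0.0491] [0.0475 0.025  0.0539] [0.0433 0.0019 0.0515]
0.5 [0, 24, 24, 23, 22, 22, 22, 22]
0.52 [52, 81, 30, 1, 21, 21, 1, 1]
0.54 [81, 81, 87, 35, 19, 30, 20, 21]
0.56 [85, 82, 88, 90, 44, 33, 32, 22]
0.58 [85, 83, 89, 92, 44, 42, 33, 20]
0.6 [0, 0, 0, 35, 38, 30, 31, 0]
0.62 [0, 0, 0, 0, 0, 0, 0, 0]
0.64 [0, 0, 0, 0, 0, 0, 0, 0]
0.66 [0, 0, 0, 0, 0, 0, 0, 0]
pan 1732 [[0.4087 0.1366]
 [0.5297 0.3285]] ((470.2951354980469, 233.54608154296875), (119.6800537109375, 195.83871459960938), 1.748454213142395)
box 1810 [[0.4075 0.3204]
 [0.5074 0.4912]] ((457.4084167480469, 406.2270812988281), (100.33152770996094, 172.305419921875), 0.0051581962034106255)
```

```bash
cat >> g.py <<'E'
from scipy.optimize import least_squares
def held(W,p,r):
    T=r.inv().apply(W.reshape(-1,3)-p); T=T[np.isfinite(T[:,0])]
    m=(T[:,0]>.024)&(T[:,0]<.095)&(abs(T[:,1])<.04)&(T[:,2]>-.025)&(T[:,2]<.005); H=T[m]
    zt=np.median(H[:,2]); H=H[abs(H[:,2]-zt)<.003]
    (x,y),R=cv2.minEnclosingCircle((H[:,:2]*1000).astype(np.float32))
    pl=np.linalg.svd(H-H.mean(0))[2][2]; 
    A=T[(T[:,0]>-.04)&(T[:,0]<.02)&(abs(T[:,1])<.02)&(T[:,2]>-.05)&(T[:,2]<.005)]
    print('hub in tool',round(x,1),round(y,1),'R',round(R,1),'ztop',zt.round(4),'normal',pl.round(3),len(H))
    return x/1000,y/1000,zt
E
python3 - <<'E'
from g import *
W=np.load('W2.npy'); c,n,ux,uy,A,r=gauge(W)
p,R=pose(); bx,by,zt=held(W,p,R)
o=c-.0392*ux+.0025*uy; print('origin',o)
Rt=Ro.from_matrix(np.c_[-ux,uy,-n]); np.savez('G.npz',o=o,ux=ux,uy=uy,n=n,Rt=Rt.as_matrix())
def tgt(H): return o+n*(H+.014)+ .058*ux
print(tgt(.11),tgt(.062),tgt(0)); plan(p,R,tgt(.11),Rt)
E
```

```text
plane n [ 0.4967 -0.0425  0.8669] tilt 29.9 yaw downhill -4.9 5857
plate [-0.0765 -0.0374] [0.0621 0.0425]
((-7.2882080078125, 2.555461883544922), (79.84844207763672, 138.70956420898438), 89.85636901855469)
hub in tool 54.1 -3.8 R 30.1 ztop -0.0045 normal [ 0.003  0.001 -1.   ] 10669
origin [0.53093129 0.01968673 0.04913657]
[0.54243141 0.01870165 0.18554323] [0.51858833 0.020744   0.1439339 ] [0.48779102 0.02338203 0.09018851]
7 x [0.1596, 0.1089, 0.0843, 0.0005, -0.0119, 0.0019]
```

```bash
python3 - <<'E'
from g import *
for i in range(4):
    p,R=pose(); T=wfc(); im,d=capture('wrist'); W=cloud(d,T,camera_params('wrist'))
    print(p.round(4),np.degrees((down(0).inv()*R).as_rotvec()).round(2)); held(W,p,R)
    if i==3: gauge(W); np.save('W3.npy',W)
T=R.inv().apply(W.reshape(-1,3)-p); T=T[np.isfinite(T[:,0])]
for z0,z1 in [(-.03,-.02),(-.02,-.01),(-.01,-.002),(-.002,.006),(.006,.012)]:
  for x0,x1 in [(-.04,-.025),(-.02,-.01),(-.01,0),(0,.01),(.02,.026)]:
    k=T[(T[:,0]>x0)&(T[:,0]<x1)&(abs(T[:,1])<.03)&(T[:,2]>z0)&(T[:,2]<z1)]
    if len(k)>20: print((z0,x0),len(k),k[:,1].min().round(4),k[:,1].max().round(4),k[:,2].mean().round(4))
E
```

```text
[0.4046 0.1372 0.308 ] [-0.04 -0.01 -0.03]
hub in tool 55.4 -0.2 R 30.1 ztop -0.0042 normal [ 0.003  0.    -1.   ] 10678
[0.4046 0.1374 0.308 ] [-0.03 -0.01 -0.05]
hub in tool 55.5 -0.2 R 30.2 ztop -0.0043 normal [ 0.003  0.    -1.   ] 10683
[0.4045 0.1377 0.308 ] [-0.02 -0.01 -0.08]
hub in tool 55.5 -0.2 R 30.1 ztop -0.0042 normal [ 0.003  0.001 -1.   ] 10673
[0.4045 0.1379 0.308 ] [-0.01 -0.   -0.1 ]
hub in tool 55.5 -0.2 R 30.2 ztop -0.0042 normal [ 0.003  0.    -1.   ] 10698
plane n [ 0.4965 -0.0428  0.867 ] tilt 29.89 yaw downhill -4.93 5867
plate [-0.0768 -0.0378] [0.062  0.0423]
((-7.408592224121094, 2.2504920959472656), (138.7734375, 80.1294174194336), 0.020197395235300064)
(-0.03, -0.01) 577 -0.0099 0.0101 -0.0222
(-0.03, 0) 1738 -0.0241 0.0243 -0.0235
(-0.02, -0.01) 49 -0.0096 0.0095 -0.0194
(-0.02, 0) 650 -0.024 0.024 -0.0155
(-0.01, 0) 351 -0.0232 0.0228 -0.0061
(-0.002, 0) 129 -0.0196 0.0193 -0.0001
(-0.002, 0.02) 300 -0.0089 0.0085 0.0036
```

```bash
cat >> g.py <<'E'
def tgtH(H,bx,by,u):
    G=np.load('G.npz'); Rt=Ro.from_matrix(G['Rt']); return G['o']+G['n']*H-Rt.apply([bx,by,u]),Rt
E
python3 - <<'E'
from g import *
W=np.load('W3.npy'); c,n,ux,uy,A,r=gauge(W)
P=A[(A[:,2]>.02)&(A[:,2]<.05)]; s=P[P[:,0]>.02]; print('pins v',s[:,1].min(),s[:,1].max(),'u',s[:,0].min(),s[:,0].max()); s=P[P[:,0]<-.028]; print('shaft v',s[:,1].min(),s[:,1].max())
o=c-.0394*ux+.00225*uy; print('origin',o)
np.savez('G.npz',o=o,ux=ux,uy=uy,n=n,Rt=np.c_[-ux,uy,-n])
b=(.0555,-.0002,.0195); p,R=pose(); t,Rt=tgtH(.11,*b); print(t); plan(p,R,t,Rt)
k=(W[...,0]>.38)&(W[...,0]<.51)&(W[...,1]>.21)&(W[...,1]<.33)&(W[...,2]>.015)&(W[...,2]<.03); print('pan',W[k].min(0),W[k].max(0))
k=(W[...,0]>.38)&(W[...,0]<.51)&(W[...,1]>.325)&(W[...,1]<.52)&(W[...,2]>.015)&(W[...,2]<.03); print('box',W[k].min(0),W[k].max(0))
yy=np.sort(W[(W[...,2]>.018)&(W[...,2]<.03)&(abs(W[...,0]-.46)<.015)&(W[...,1]>.2)][:,1]); print(np.histogram(yy,bins=np.arange(.2,.52,.005)))
E
```

```text
plane n [ 0.4965 -0.0428  0.867 ] tilt 29.89 yaw downhill -4.93 5867
plate [-0.0768 -0.0378] [0.062  0.0423]
((-7.408592224121094, 2.2504920959472656), (138.7734375, 80.1294174194336), 0.020197395235300064)
pins v -0.020112236670044754 0.024655626153312158 u 0.03925073185226186 0.04809695766125102
shaft v -0.009691594215249533 0.013785690085907465
origin [0.53136556 0.0196677  0.04892435]
[0.54770687 0.01805862 0.18885616]
7 x [0.1639, 0.1103, 0.08, 0.0005, -0.0119, 0.002]
pan [0.40787338 0.21004096 0.01500843] [0.50937725 0.32988672 0.02514696]
box [0.40785828 0.32500204 0.01500564] [0.50694564 0.49180445 0.02381609]
(array([ 0,  0,  0,  0,  0,  0,  0,  0,  0,  0,  0,  0,  0,  0,  0,  0,  0,
        0,  0, 11, 99, 10,  0,  0, 98,  0,  0,  0,  0,  0,  0,  0,  0,  0,
        0,  0,  0,  0,  0,  0,  0,  0,  0,  0,  0,  0,  0,  0,  0,  0,  0,
        0,  0,  0,  0,  0,  0, 99, 19,  0,  0,  0,  0]), array([0.2  , 0.205, 0.21 , 0.215, 0.22 , 0.225, 0.23 , 0.235, 0.24 ,
       0.245, 0.25 , 0.255, 0.26 , 0.265, 0.27 , 0.275, 0.28 , 0.285,
       0.29 , 0.295, 0.3  , 0.305, 0.31 , 0.315, 0.32 , 0.325, 0.33 ,
       0.335, 0.34 , 0.345, 0.35 , 0.355, 0.36 , 0.365, 0.37 , 0.375,
       0.38 , 0.385, 0.39 , 0.395, 0.4  , 0.405, 0.41 , 0.415, 0.42 ,
       0.425, 0.43 , 0.435, 0.44 , 0.445, 0.45 , 0.455, 0.46 , 0.465,
       0.47 , 0.475, 0.48 , 0.485, 0.49 , 0.495, 0.5  , 0.505, 0.51 ,
       0.515]))
```

Call:
send_rows:
  commands:
    - [[0.1639,0.1103,0.08,0.0005,-0.0119,0.002,-1],[0.1639,0.1103,0.08,0.0005,-0.0119,0.002,-1],[0.1639,0.1103,0.08,0.0005,-0.0119,0.002,-1],[0.1639,0.1103,0.08,0.0005,-0.0119,0.002,-1],[0.1639,0.1103,0.08,0.0005,-0.0119,0.002,-1],[0.1639,0.1103,0.08,0.0005,-0.0119,0.002,-1],[0.1639,0.1103,0.08,0.0005,-0.0119,0.002,-1],[0,0,0,0,0,0,-1],[0,0,0,0,0,0,-1],[0,0,0,0,0,0,-1],[0,0,0,0,0,0,-1],[0,0,0,0,0,0,-1]]

```text
clock: 7.77
eef_pos: [0.5479, 0.0199, 0.1916]
tool_rot: [-0.011, 0.966, -0.041, -0.256]
ft_force: [-0.0, -0.4, -0.7]
grip_width: 0.199
grip_force: 30.0
```

```bash
python3 - <<'E'
from g import *
b=(.0555,-.0002,.0195); p,R=pose(); t,Rt=tgtH(.075,*b); print(get_obs()['qpos'],p,(Rt.inv().apply(p-t)*1000).round(1),np.degrees((Rt.inv()*R).as_rotvec()).round(2))
plan(p,R,t,Rt,ms=25); _,W=look('w4'); np.save('W4.npy',W); held(W,p,R)
p,R=pose(); plan(p,R,t,Rt,ms=25)
E
```

```text
[-0.02238315  0.90415805 -0.10799587  1.3578688  -0.01197441  1.39305839
 -1.7613703 ] [0.5478721  0.01990443 0.19160724] [ -1.4  -1.9 -37.4] [-0.05  0.15 -0.08]
2 x [0.0043, 0.0061, 0.1246, 0.0001, -0.0002, 0.0001]
hub in tool 56.3 -0.2 R 30.3 ztop -0.004 normal [ 0.003  0.    -1.   ] 10685
2 x [0.0041, 0.0054, 0.1245, 0.0001, -0.0002, 0.0001]
```

View pics/w4.png

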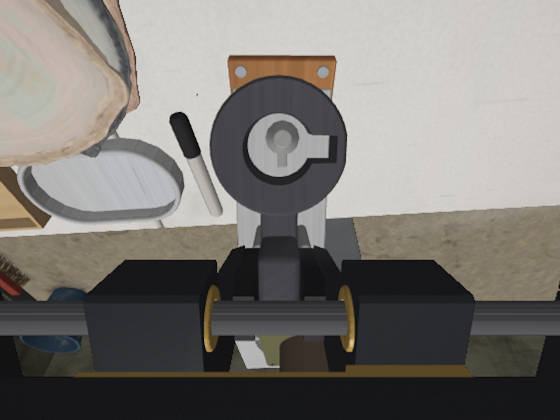

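The picture looks down through the held hub at (278,146). The shaft top and key show inside the bore, at about (282,137), so the alignment is close.

```bash
python3 - <<'E'
from g import *
W=np.load('W4.npy'); p,R=pose(); T=R.inv().apply(W.reshape(-1,3)-p); T=T[np.isfinite(T[:,0])]
k=T[(abs(T[:,0]-.056)<.02)&(abs(T[:,1])<.02)&(T[:,2]>.03)]
print(np.histogram(k[:,2],bins=np.arange(.03,.15,.005)))
z0=np.percentile(k[:,2],2); t=k[k[:,2]<z0+.0025]; (x,y),r=cv2.minEnclosingCircle((t[:,:2]*1000).astype(np.float32)); print(z0,len(t),x,y,r)
b=(.0563,-.0002,.0195); tt,Rt=tgtH(.062,*b); print('pred shaft top in tool',Rt.inv().apply(np.load('G.npz')['o']+.056*np.load('G.npz')['n']-p)*1000)
print((R.inv()*Rt).as_rotvec()*180/np.pi)
E
```

```text
(array([   0,    0,    0,    0,    0,    0,    0,    0,   12,  430,  321,
        127,    0,  109,    1,    0,    0,    0,    0,    2, 1115,    0,
          0]), array([0.03 , 0.035, 0.04 , 0.045, 0.05 , 0.055, 0.06 , 0.065, 0.07 ,
       0.075, 0.08 , 0.085, 0.09 , 0.095, 0.1  , 0.105, 0.11 , 0.115,
       0.12 , 0.125, 0.13 , 0.135, 0.14 , 0.145]))
0.0754470963417092 336 57.10942459106445 1.9537014961242676 7.332475662231445
pred shaft top in tool [56.80830539  1.45973844 75.84747876]
[ 0.05896212 -0.14014461  0.06511482]
```

Call:
send_rows:
  commands:
    - [[0.0025,0.007,0,0,-0.0002,0.0001,-1],[0.0025,0.007,0,0.0001,-0.0002,0.0001,-1],[0,0,0.1,0,0,0,-1],[0,0,0.1,0,0,0,-1],[0,0,0.1,0,0,0,-1],[0,0,0.08,0,0,0,-1],[0,0,0.05,0,0,0,-1],[0,0,0,0,0,0,-1],[0,0,0,0,0,0,-1],[0,0,0,0,0,0,-1]]

```text
clock: 8.65
eef_pos: [0.5167, 0.0192, 0.1333]
tool_rot: [-0.011, 0.965, -0.043, -0.259]
ft_force: [-0.4, -1.0, -1.5]
grip_width: 0.203
grip_force: 30.0
```

```bash
python3 - <<'E'
from g import *
G=np.load('G.npz');b=(.0563,-.0002,.0195)
_,W=look('w5'); p,R=pose(); t,Rt=tgtH(0,*b); print((Rt.inv().apply(p-t)*1000).round(1),np.degrees((Rt.inv()*R).as_rotvec()).round(2), get_obs()['ft_force'])
T=R.inv().apply(W.reshape(-1,3)-p); T=T[np.isfinite(T[:,0])]; held(W,p,R)
k=T[(abs(T[:,0]-.056)<.02)&(abs(T[:,1])<.02)&(T[:,2]>-.002)]; z0=np.percentile(k[:,2],2); tt=k[k[:,2]<z0+.0025]; print(z0,len(tt),cv2.minEnclosingCircle((tt[:,:2]*1000).astype(np.float32)))
E
```

```text
[  1.6   1.6 -46.4] [-0.02 -0.13  0.13] [-0.51475598 -0.81513243 -2.12589847]
hub in tool 56.3 -0.1 R 30.2 ztop -0.004 normal [ 0.003  0.    -1.   ] 10686
-0.0004997416901609917 200 ((57.85972595214844, 1.0804634094238281), 20.104816436767578)
```

Call:
send_rows:
  commands:
    - [[-0.004,-0.003,0.027,0,0,0,-1],[-0.004,-0.003,0.027,0,0,0,-1],[0,0,0.013,0,0,0,-1],[0,0,0.013,0,0,0,-1],[0,0,0,0,0,0,-1],[0,0,0,0,0,0,-1]]

```text
clock: 9.2
eef_pos: [0.5088, 0.0208, 0.1238]
tool_rot: [-0.011, 0.965, -0.042, -0.26]
ft_force: [-0.2, -0.1, 5.0]
grip_width: 0.2
grip_force: 30.0
```

Call:
send_rows:
  commands:
    - [[0,0,0.007,0,0,0,-1],[0,0,0,0,0,0,-1],[0,0,0,0,0,0,-1]]

```text
clock: 9.45
eef_pos: [0.5086, 0.0209, 0.1236]
tool_rot: [-0.011, 0.965, -0.043, -0.26]
ft_force: [0.4, 0.4, 9.2]
grip_width: 0.202
grip_force: 30.0
```

Call:
send_rows:
  commands:
    - [[0,0,0.007,0,0,0,-1],[0,0,0,0,0,0,-1],[0,0,0,0,0,0,-1]]

```text
clock: 9.7
eef_pos: [0.5081, 0.021, 0.1232]
tool_rot: [-0.011, 0.965, -0.042, -0.26]
ft_force: [0.8, -0.1, 13.5]
grip_width: 0.203
grip_force: 30.0
```

```bash
cat > st.py <<'E'
from g import *
import sys
b=(.0563,-.0002,.0195); p,R=pose(); t,Rt=tgtH(0,*b); o=get_obs()
print((Rt.inv().apply(p-t)*1000).round(1),np.degrees((Rt.inv()*R).as_rotvec()).round(2),'F along shaft',np.dot(o['ft_force'],np.load('G.npz')['n']).round(2),'F',o['ft_force'].round(1),'M',o['wrist_torque'].round(2))
E
python3 st.py
```

```text
[ -0.9   0.5 -33.2] [-0.01 -0.22  0.12] F along shaft 12.1 F [ 0.8 -0.1 13.5] M [0.03 0.59 0.  ]
```

The key stops the lever at H≈34 mm with about 13 N. I'll hold it a moment, then withdraw along the shaft.

Call:
send_rows:
  commands:
    - [[0,0,0,0,0,0,-1],[0,0,0,0,0,0,-1],[0,0,-0.1,0,0,0,-1],[0,0,-0.2,0,0,0,-1],[0,0,-0.2,0,0,0,-1],[0,0,-0.2,0,0,0,-1],[0,0,0,0,0,0,-1]]

```text
clock: 10.28
eef_pos: [0.5651, 0.0161, 0.2155]
tool_rot: [-0.011, 0.966, -0.043, -0.254]
ft_force: [0.4, 0.2, -1.7]
grip_width: 0.202
grip_force: 30.0
```

```bash
cat >> g.py <<'E'
def place(yaw,th): # tool x along +y world, rolled th
    return Ro.from_matrix(np.array([[0,np.cos(th),np.sin(th)],[1,0,0],[0,np.sin(th),-np.cos(th)]]))
E
python3 - <<'E'
from g import *
p,R=pose(); P=place(0,np.radians(8)); t=np.array([.455,.199,.20]); print(p)
plan(p,R,t,P,md=6.6); plan(t,P,[.455,.199,.045],P)
E
```

```text
[0.56509121 0.01614871 0.21552818]
16 x [0.0166, -0.0983, 0.0034, -0.0053, 0.005, -0.0159]
5 x [0.0, -0.0288, 0.2047, 0.0, 0.0, 0.0]
```

Call:
send_rows:
  commands:
    - [[0.0166,-0.0983,0.0034,-0.0053,0.005,-0.0159,-1],[0.0166,-0.0983,0.0034,-0.0053,0.005,-0.0159,-1],[0.0166,-0.0983,0.0034,-0.0053,0.005,-0.0159,-1],[0.0166,-0.0983,0.0034,-0.0053,0.005,-0.0159,-1],[0.0166,-0.0983,0.0034,-0.0053,0.005,-0.0159,-1],[0.0166,-0.0983,0.0034,-0.0053,0.005,-0.0159,-1],[0.0166,-0.0983,0.0034,-0.0053,0.005,-0.0159,-1],[0.0166,-0.0983,0.0034,-0.0053,0.005,-0.0159,-1],[0.0166,-0.0983,0.0034,-0.0053,0.005,-0.0159,-1],[0.0166,-0.0983,0.0034,-0.0053,0.005,-0.0159,-1],[0.0166,-0.0983,0.0034,-0.0053,0.005,-0.0159,-1],[0.0166,-0.0983,0.0034,-0.0053,0.005,-0.0159,-1],[0.0166,-0.0983,0.0034,-0.0053,0.005,-0.0159,-1],[0.0166,-0.0983,0.0034,-0.0053,0.005,-0.0159,-1],[0.0166,-0.0983,0.0034,-0.0053,0.005,-0.0159,-1],[0.0166,-0.0983,0.0034,-0.0053,0.005,-0.0159,-1],[0,0,0,0,0,0,-1],[0,0,0,0,0,0,-1],[0,0,0,0,0,0,-1],[0,0,0,0,0,0,-1]]

```text
clock: 11.95
eef_pos: [0.4504, 0.1988, 0.1974]
tool_rot: [0.046, 0.705, 0.706, 0.044]
ft_force: [0.4, -0.3, -2.7]
grip_width: 0.202
grip_force: 30.0
```

```bash
python3 - <<'E'
from g import *
p,W=look('w6'); p,R=pose(); P=place(0,np.radians(8)); print(p,np.degrees((R.inv()*P).as_rotvec()).round(2),get_obs()['qpos'].round(2)); held(W,p,R)
a=np.array([.455,.199,.06]); plan(p,R,a,P,ms=30); plan(a,P,[.455,.199,.0295],P,ms=11)
k=(W[...,0]>.38)&(W[...,0]<.512)&(W[...,1]>.1)&(W[...,1]<.314)&(W[...,2]>.015)&(W[...,2]<.03)
print(W[k].min(0),W[k].max(0))
k=(W[...,0]>.5)&(W[...,0]<.56)&(W[...,1]>.14)&(W[...,1]<.26)&(W[...,2]<.13)
for x in np.arange(.5,.57,.01): print(round(x,2),np.nanmax(np.r_[0,W[k&(abs(W[...,0]-x)<.005)][:,2]]).round(3))
E
```

```text
[0.45045849 0.19888947 0.19745054] [-0.69  0.11  0.06] [-0.29  0.57 -0.4   2.1   0.65  0.49 -1.21]
hub in tool 55.9 -1.1 R 30.2 ztop -0.0051 normal [-0.009  0.001 -1.   ] 10772
5 x [0.0004, -0.0182, 0.1825, -0.0004, 0.0001, 0.0]
3 x [0.0, -0.0094, 0.0671, 0.0, 0.0, 0.0]
[0.40688506 0.11091518 0.01510355] [0.51182325 0.30566362 0.02458693]
0.5 0.024
0.51 0.024
0.52 0.052
0.53 0.051
0.54 0.084
0.55 0.085
0.56 0.085
```

View pics/w6.png

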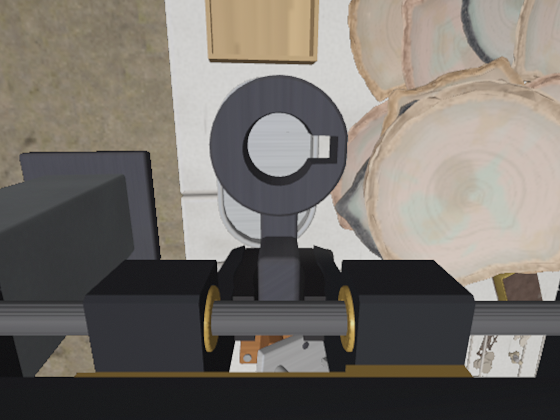

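The picture shows the held lever over the pan, with the shells to the right and the pan's near end at about (265,245). Descending.

Call:
send_rows:
  commands:
    - [[0.0004,-0.0182,0.1825,-0.0004,0.0001,0,-1],[0.0004,-0.0182,0.1825,-0.0004,0.0001,0,-1],[0.0004,-0.0182,0.1825,-0.0004,0.0001,0,-1],[0.0004,-0.0182,0.1825,-0.0004,0.0001,0,-1],[0.0004,-0.0182,0.1825,-0.0004,0.0001,0,-1],[0,-0.0094,0.0671,0,0,0,-1],[0,-0.0094,0.0671,0,0,0,-1],[0,-0.0094,0.05,0,0,0,-1],[0,0,0,0,0,0,-1],[0,0,0,0,0,0,-1],[0,0,0,0,0,0,-1]]

```text
clock: 12.92
eef_pos: [0.4533, 0.1969, 0.0574]
tool_rot: [0.05, 0.705, 0.706, 0.045]
ft_force: [0.2, -0.5, -2.4]
grip_width: 0.198
grip_force: 30.0
```

```bash
python3 - <<'E'
from g import *
p,R=pose(); P=place(0,np.radians(8)); print(p,np.degrees((R.inv()*P).as_rotvec()).round(2),get_obs()['ft_force']); plan(p,R,[.455,.199,.0285],P,ms=11)
E
```

```text
[0.45332117 0.19693229 0.05735294] [-0.25  0.38  0.13] [ 0.22697977 -0.53588787 -2.36275037]
3 x [0.0049, -0.005, 0.064, -0.0002, 0.0004, 0.0001]
```

Call:
send_rows:
  commands:
    - [[0.0049,-0.005,0.064,-0.0002,0.0004,0.0001,-1],[0.0049,-0.005,0.064,-0.0002,0.0004,0.0001,-1],[0.0049,-0.005,0.055,-0.0002,0.0004,0.0001,-1],[0,0,0,0,0,0,-1],[0,0,0,0,0,0,-1]]

```text
clock: 13.33
eef_pos: [0.4543, 0.1986, 0.0298]
tool_rot: [0.049, 0.705, 0.706, 0.049]
ft_force: [-0.5, -0.7, -1.4]
grip_width: 0.2
grip_force: 30.0
```

```bash
python3 - <<'E'
from g import *
p,R=pose(); P=place(0,np.radians(8)); print(p,np.degrees((R.inv()*P).as_rotvec()).round(2),get_obs()['ft_force'],get_obs()['qpos'].round(2)); plan(p,R,[.455,.199,.0285],P,ms=11)
E
```

```text
[0.45433222 0.19857668 0.0298343 ] [-0.09 -0.02  0.03] [-0.45573801 -0.6573971  -1.4249828 ] [-0.41  0.9  -0.24  2.2   1.83  0.27 -2.37]
1 x [0.0028, 0.0032, 0.0094, -0.0003, -0.0, 0.0001]
```

Call:
send_rows:
  commands:
    - [[0.0028,0.0032,0.011,0,0,0,-1],[0,0,0,0,0,0,-1],[0,0,0,0,0,0,-0.4],[0,0,0,0,0,0,-0.2],[0,0,0,0,0,0,0],[0,0,0,0,0,0,0.1],[0,0,0,0,0,0,0.1],[0,0,-0.05,0,0,0,0.1],[0,0,-0.08,0,0,0,0.1],[0,0,-0.12,0,0,0,0.1],[0,0,-0.15,0,0,0,0.1],[0,0,-0.15,0,0,0,0.1],[0,0,-0.15,0,0,0,0.1],[0,0,-0.15,0,0,0,0.1],[0,0,-0.15,0,0,0,0.1],[0,0,-0.15,0,0,0,0.1],[0,0,-0.15,0,0,0,0.1],[0,0,0,0,0,0,0.1],[0,0,0,0,0,0,0.1]]

```text
clock: 14.92
eef_pos: [0.4327, 0.1992, 0.2036]
tool_rot: [0.052, 0.705, 0.705, 0.053]
ft_force: [0.3, -0.5, 0.1]
grip_width: 0.551
grip_force: 0.0
```

```bash
python3 - <<'E'
from g import *
im,W=look('w7'); p,R=pose(); print(p,np.degrees((R.inv()*down(np.pi/2)).as_rotvec()).round(2),get_obs()['qpos'].round(2))
m=(W[...,2]>.0)&(np.hypot(W[...,0]-.458,W[...,1]-.221)<.1)
Q=W[m].copy(); Wl=W.copy(); Wl[...,2]-=.004; lever(Wl,(.458,.221))
k=(W[...,0]>.38)&(W[...,0]<.512)&(W[...,1]>.1)&(W[...,1]<.314)&(W[...,2]>.015)&(W[...,2]<.026)
print(W[k].min(0),W[k].max(0))
yw=np.radians(-8.4); g=np.array([.5734,-.3625])+.058*np.array([np.cos(np.radians(171.6)),np.sin(np.radians(171.6))]);print(g)
plan(p,R,[g[0],g[1],.25],down(yw))
E
```

```text
[0.43233706 0.19883786 0.20271758] [ 8.35 -0.   -0.  ] [-0.24  0.56 -0.52  2.15  0.8   0.51 -1.39]
hub [0.4793 0.2336] R 61.0 grip [0.4937 0.1952] [99.9 38.9] dist 0.041 yaw -69.5
[0.40652953 0.10577492 0.01500165] [0.51178427 0.30590075 0.02599993]
[ 0.5160222  -0.35402718]
16 x [-0.1515, 0.217, -0.0063, 0.0011, -0.0012, 0.017]
```

View pics/w7.png

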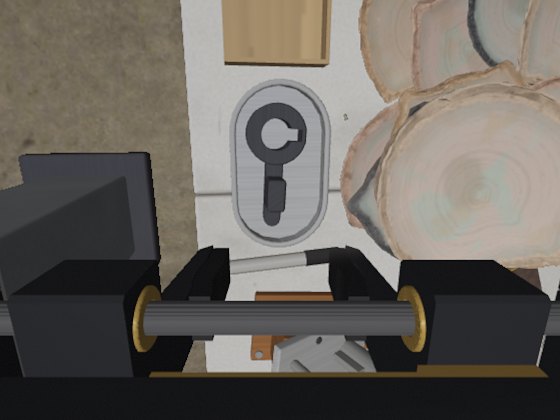

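The lever lies flat and centred in the pan: pan centre (281,162), lever spanning rows 103–226. Next is lever_inline.

```bash
python3 - <<'E'
from g import *
p,R=pose(); plan(p,R,[.516,-.354,.16],down(np.radians(-8.4)),n=18)
E
```

```text
18 x [-0.1351, 0.1911, 0.0276, 0.001, -0.0011, 0.0152]
```

Call:
send_rows:
  commands:
    - [[-0.1351,0.1911,0.0276,0.001,-0.0011,0.0152,0.1],[-0.1351,0.1911,0.0276,0.001,-0.0011,0.0152,0.1],[-0.1351,0.1911,0.0276,0.001,-0.0011,0.0152,0.1],[-0.1351,0.1911,0.0276,0.001,-0.0011,0.0152,0.1],[-0.1351,0.1911,0.0276,0.001,-0.0011,0.0152,0.1],[-0.1351,0.1911,0.0276,0.001,-0.0011,0.0152,0.1],[-0.1351,0.1911,0.0276,0.001,-0.0011,0.0152,0.1],[-0.1351,0.1911,0.0276,0.001,-0.0011,0.0152,0.1],[-0.1351,0.1911,0.0276,0.001,-0.0011,0.0152,0.1],[-0.1351,0.1911,0.0276,0.001,-0.0011,0.0152,0.1],[-0.1351,0.1911,0.0276,0.001,-0.0011,0.0152,0.1],[-0.1351,0.1911,0.0276,0.001,-0.0011,0.0152,0.1],[-0.1351,0.1911,0.0276,0.001,-0.0011,0.0152,0.1],[-0.1351,0.1911,0.0276,0.001,-0.0011,0.0152,0.1],[-0.1351,0.1911,0.0276,0.001,-0.0011,0.0152,0.1],[-0.1351,0.1911,0.0276,0.001,-0.0011,0.0152,0.1],[-0.1351,0.1911,0.0276,0.001,-0.0011,0.0152,0.1],[-0.1351,0.1911,0.0276,0.001,-0.0011,0.0152,0.1],[0,0,0,0,0,0,0.1],[0,0,0,0,0,0,0.1]]

```text
clock: 16.63
eef_pos: [0.5116, -0.356, 0.1569]
tool_rot: [-0.001, 0.997, -0.078, -0.004]
ft_force: [0.4, 1.1, -0.1]
grip_width: 0.548
grip_force: 0.0
```

Call:
send_rows:
  commands:
    - [[0,0,0,0,0,0,0.1],[0,0,0,0,0,0,0.1]]

```text
clock: 16.8
eef_pos: [0.5158, -0.3512, 0.1585]
tool_rot: [-0.003, 0.997, -0.074, -0.002]
ft_force: [1.4, 0.7, 0.3]
grip_width: 0.553
grip_force: 0.0
```

```bash
python3 - <<'E'
from g import *
im,W=look('w8'); p,R=pose(); print(p,np.degrees((R.inv()*down(np.radians(-8.4))).as_rotvec()).round(2))
D=down(np.radians(-8.4)); a=[.516,-.354,.05]; plan(p,R,a,D,ms=22); plan(a,D,[.516,-.354,.016],D,ms=12)
k=(abs(W[...,0]-.573)<.05)&(abs(W[...,1]+.362)<.045)&(W[...,2]>.021)&(W[...,2]<.028); print(cv2.minEnclosingCircle((W[k][:,:2]*1000).astype(np.float32)))
E
```

```text
[ 0.5160047  -0.35115733  0.15875027] [-0.29  0.19 -0.05]
5 x [0.0008, 0.0042, 0.145, -0.0002, 0.0001, -0.0]
3 x [0.0, 0.0, 0.0756, 0.0, 0.0, 0.0]
((565.5696411132812, -362.8963928222656), 37.78263473510742)
```

Call:
send_rows:
  commands:
    - [[0.0008,0.0042,0.145,-0.0002,0.0001,0,0.1],[0.0008,0.0042,0.145,-0.0002,0.0001,0,0.1],[0.0008,0.0042,0.145,-0.0002,0.0001,0,0.1],[0.0008,0.0042,0.145,-0.0002,0.0001,0,0.1],[0.0008,0.0042,0.145,-0.0002,0.0001,0,0.1],[0,0,0,0,0,0,0.1],[0,0,0.075,0,0,0,0.1],[0,0,0.075,0,0,0,0.1],[0,0,0.07,0,0,0,0.1],[0,0,0,0,0,0,0.1],[0,0,0,0,0,0,0.1]]

```text
clock: 17.77
eef_pos: [0.5146, -0.3562, 0.0172]
tool_rot: [0.001, 0.997, -0.075, -0.0]
ft_force: [-0.1, -0.3, -1.0]
grip_width: 0.553
grip_force: 0.0
```

Call:
send_rows:
  commands:
    - [[0,0,0,0,0,0,-1],[0,0,0,0,0,0,-1],[0,0,0,0,0,0,-1],[0,0,0,0,0,0,-1],[0,0,0,0,0,0,-1]]

```text
clock: 18.18
eef_pos: [0.515, -0.3561, 0.0178]
tool_rot: [0.001, 0.997, -0.075, 0.0]
ft_force: [-0.2, 1.4, 4.5]
grip_width: 0.204
grip_force: 30.0
```

Call:
send_rows:
  commands:
    - [[0,0,-0.1,0,0,0,-1],[0,0,-0.24,0,0,0,-1],[0,0,-0.24,0,0,0,-1],[0,0,-0.24,0,0,0,-1],[0,0,-0.24,0,0,0,-1],[0,0,-0.24,0,0,0,-1],[0,0,-0.24,0,0,0,-1],[0,0,0,0,0,0,-1],[0,0,0,0,0,0,-1]]

```text
clock: 18.93
eef_pos: [0.5158, -0.3564, 0.2517]
tool_rot: [0.003, 0.997, -0.076, 0.002]
ft_force: [-0.3, 0.1, -2.5]
grip_width: 0.201
grip_force: 29.9
```

```bash
python3 - <<'E'
from g import *
p,R=pose(); im,W=look('w9'); b=held(W,p,R)
t,Rt=tgtH(.11,.0563,-.0002,.0195); print(p,t); plan(p,R,t,Rt,n=13)
E
```

```text
hub in tool 58.9 -0.6 R 30.2 ztop -0.0045 normal [ 0.001  0.001 -1.   ] 10976
[ 0.51576551 -0.35638188  0.25168132] [0.54701585 0.01811818 0.18925484]
13 x [0.0003, -0.1929, 0.0322, -0.0002, -0.0064, -0.0008]
```

Call:
send_rows:
  commands:
    - [[0.0003,-0.1929,0.0322,-0.0002,-0.0064,-0.0008,-1],[0.0003,-0.1929,0.0322,-0.0002,-0.0064,-0.0008,-1],[0.0003,-0.1929,0.0322,-0.0002,-0.0064,-0.0008,-1],[0.0003,-0.1929,0.0322,-0.0002,-0.0064,-0.0008,-1],[0.0003,-0.1929,0.0322,-0.0002,-0.0064,-0.0008,-1],[0.0003,-0.1929,0.0322,-0.0002,-0.0064,-0.0008,-1],[0.0003,-0.1929,0.0322,-0.0002,-0.0064,-0.0008,-1],[0.0003,-0.1929,0.0322,-0.0002,-0.0064,-0.0008,-1],[0.0003,-0.1929,0.0322,-0.0002,-0.0064,-0.0008,-1],[0.0003,-0.1929,0.0322,-0.0002,-0.0064,-0.0008,-1],[0.0003,-0.1929,0.0322,-0.0002,-0.0064,-0.0008,-1],[0.0003,-0.1929,0.0322,-0.0002,-0.0064,-0.0008,-1],[0.0003,-0.1929,0.0322,-0.0002,-0.0064,-0.0008,-1],[0,0,0,0,0,0,-1],[0,0,0,0,0,0,-1],[0,0,0,0,0,0,-1],[0,0,0,0,0,0,-1],[0,0,0,0,0,0,-1]]

```text
clock: 20.48
eef_pos: [0.5455, 0.017, 0.1862]
tool_rot: [-0.01, 0.965, -0.042, -0.258]
ft_force: [-0.7, -0.7, -1.2]
grip_width: 0.202
grip_force: 29.9
```

```bash
cat > v.py <<'E'
from g import *
import sys
p,R=pose(); im,W=look(sys.argv[1]); b=held(W,p,R); G=np.load('G.npz')
T=R.inv().apply(W.reshape(-1,3)-p); T=T[np.isfinite(T[:,0])]
zp=R.inv().apply(G['o']+.056*G['n']-p); print('pred shaft top',(zp*1000).round(1))
k=T[(abs(T[:,0]-b[0])<.013)&(abs(T[:,1]-b[1])<.013)&(abs(T[:,2]-zp[2])<.0025)]
if len(k)>20:
    (x,y),r=cv2.minEnclosingCircle((k[:,:2]*1000).astype(np.float32)); print('shaft top seen',len(k),x,y,r)
t,Rt=tgtH(0,b[0],b[1],.0195); print('H',(Rt.inv().apply(p-t)*1000).round(1),'rot err',np.degrees((R.inv()*Rt).as_rotvec()).round(2),'F',get_obs()['ft_force'].round(1))
E
python3 v.py w10
```

```text
hub in tool 59.8 -0.5 R 30.2 ztop -0.0044 normal [ 0.001  0.001 -1.   ] 11019
pred shaft top [56.1 -1.7 70.1]
shaft top seen 397 56.67186737060547 -1.1874732971191406 7.62571382522583
H [   3.8    0.9 -106.7] rot err [ 0.12  0.09 -0.11] F [ 0.1  0.2 -1.4]
```

Call:
send_rows:
  commands:
    - [[-0.0105,-0.0024,0,0.0003,0.0002,-0.0003,-1],[-0.0105,-0.0023,0,0,0,0,-1],[0,0,0.1,0,0,0,-1],[0,0,0.1,0,0,0,-1],[0,0,0.1,0,0,0,-1],[0,0,0.06,0,0,0,-1],[0,0,0.03,0,0,0,-1],[0,0,0,0,0,0,-1],[0,0,0,0,0,0,-1],[0,0,0,0,0,0,-1]]

```text
clock: 21.37
eef_pos: [0.5149, 0.0224, 0.1377]
tool_rot: [-0.012, 0.966, -0.04, -0.257]
ft_force: [-0.7, 0.2, -1.5]
grip_width: 0.2
grip_force: 29.9
```

```bash
python3 v.py w11
```

```text
hub in tool 59.8 -0.6 R 30.2 ztop -0.0044 normal [ 0.001  0.001 -1.   ] 11016
pred shaft top [58.6  1.4 12.7]
shaft top seen 756 59.750423431396484 -0.5896168947219849 15.623592376708984
H [  1.1  -1.9 -49.1] rot err [-0.02 -0.09  0.15] F [ 0.2 -0.6 -1.5]
```

View pics/w11.png

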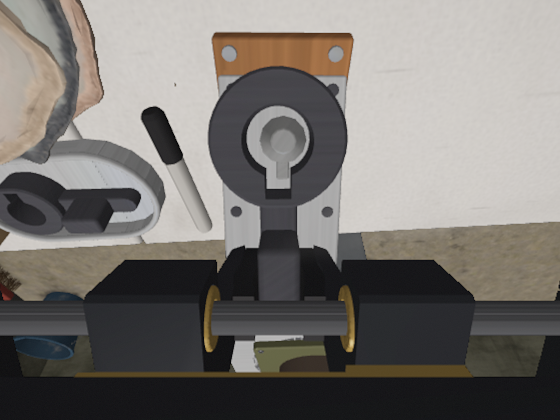

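The picture shows the shaft at (283,138) inside the bore centred at (279,138), and the key over the keyway about 4 px to the right. I'll correct tool y by about +2 mm.

Call:
send_rows:
  commands:
    - [[-0.002,0.006,0,0,0,0,-1],[-0.002,0.006,0.02,0,0,0.0002,-1],[0,0,0.02,0,0,0,-1],[0,0,0.02,0,0,0,-1],[0,0,0,0,0,0,-1],[0,0,0,0,0,0,-1],[0,0,0,0,0,0,-1],[0,0,0,0,0,0,-1]]

```text
clock: 22.08
eef_pos: [0.509, 0.021, 0.1297]
tool_rot: [-0.011, 0.965, -0.041, -0.258]
ft_force: [-0.8, 0.3, -1.4]
grip_width: 0.2
grip_force: 29.9
```

```bash
python3 v.py w12
```

```text
hub in tool 59.8 -0.6 R 30.1 ztop -0.0044 normal [ 0.001  0.    -1.   ] 11029
pred shaft top [59.7 -0.5  2.8]
shaft top seen 872 59.73479461669922 -0.5609079003334045 15.63323974609375
H [  0.1   0.  -39.3] rot err [-0.    0.    0.08] F [ 0.5 -0.  -0.9]
```

Call:
send_rows:
  commands:
    - [[0.001,0.002,0.02,0,0,0,-1],[0,0,0.02,0,0,0,-1],[0,0,0.02,0,0,0,-1],[0,0,0.02,0,0,0,-1],[0,0,0,0,0,0,-1],[0,0,0,0,0,0,-1]]

```text
clock: 22.63
eef_pos: [0.5027, 0.0211, 0.119]
tool_rot: [-0.011, 0.965, -0.041, -0.258]
ft_force: [-0.0, 0.6, -1.4]
grip_width: 0.202
grip_force: 29.9
```

```bash
python3 v.py w13
```

```text
hub in tool 59.7 -0.5 R 30.2 ztop -0.0045 normal [ 0.001  0.001 -1.   ] 11894
pred shaft top [59.7 -1.  -9.6]
shaft top seen 946 60.29628372192383 -0.21723216772079468 7.673067092895508
H [ -0.    0.6 -26.9] rot err [0.01 0.05 0.08] F [ 0.5  0.4 -1.3]
```

It has passed the key freely and is going down.

Call:
send_rows:
  commands:
    - [[0,-0.001,0.025,0,0,0,-1],[0,0,0.025,0,0,0,-1],[0,0,0.025,0,0,0,-1],[0,0,0.025,0,0,0,-1],[0,0,0.025,0,0,0,-1],[0,0,0.02,0,0,0,-1],[0,0,0.01,0,0,0,-1],[0,0,0,0,0,0,-1],[0,0,0,0,0,0,-1]]

```text
clock: 23.43
eef_pos: [0.4915, 0.0223, 0.0989]
tool_rot: [-0.011, 0.965, -0.041, -0.258]
ft_force: [0.1, 1.1, -1.0]
grip_width: 0.203
grip_force: 29.9
```

Call:
send_rows:
  commands:
    - [[0,0,0.01,0,0,0,-1],[0,0,0.007,0,0,0,-1],[0,0,0,0,0,0,-1],[0,0,0,0,0,0,-1]]

```text
clock: 23.77
eef_pos: [0.4902, 0.0224, 0.0967]
tool_rot: [-0.011, 0.965, -0.041, -0.258]
ft_force: [-0.6, -0.0, -0.5]
grip_width: 0.201
grip_force: 29.9
```

```bash
python3 v.py w14
```

```text
hub in tool 59.7 -0.5 R 30.2 ztop -0.0045 normal [ 0.001 -0.    -1.   ] 11027
pred shaft top [ 59.6  -0.8 -35.1]
shaft top seen 1395 60.0797004699707 -0.18448428809642792 7.611479759216309
H [ 0.1  0.4 -1.4] rot err [0.   0.02 0.08] F [-0.4  0.4 -1.7]
```

Call:
send_rows:
  commands:
    - [[0,0,0.008,0,0,0,-1],[0,0,0.006,0,0,0,-1],[0,0,0,0,0,0,-1],[0,0,0,0,0,0,-1]]

```text
clock: 24.15
eef_pos: [0.4895, 0.0224, 0.0954]
tool_rot: [-0.011, 0.965, -0.041, -0.257]
ft_force: [0.6, 0.2, 3.7]
grip_width: 0.205
grip_force: 29.9
```

Call:
send_rows:
  commands:
    - [[0,0,0.006,0,0,0,-1],[0,0,0,0,0,0,-1],[0,0,0,0,0,0,-1]]

```text
clock: 24.4
eef_pos: [0.4895, 0.0224, 0.0953]
tool_rot: [-0.011, 0.965, -0.041, -0.257]
ft_force: [2.8, -0.9, 8.2]
grip_width: 0.201
grip_force: 29.9
```

```bash
python3 v.py w15
```

```text
hub in tool 59.8 -0.5 R 30.2 ztop -0.0044 normal [ 0.002  0.001 -1.   ] 11000
pred shaft top [ 59.5  -0.8 -36.6]
shaft top seen 1458 59.9463996887207 0.23844684660434723 7.723799705505371
H [0.3 0.3 0.2] rot err [-0.01 -0.07  0.07] F [ 2.5 -1.6  9.1]
```

It is home on the plate, with contact at H≈0 and about 10 N. Withdrawing along the shaft.

Call:
send_rows:
  commands:
    - [[0,0,0.006,0,0,0,-1],[0,0,0,0,0,0,-1],[0,0,0,0,0,0,-1],[0,0,-0.04,0,0,0,-1],[0,0,-0.1,0,0,0,-1],[0,0,-0.15,0,0,0,-1],[0,0,-0.15,0,0,0,-1],[0,0,-0.15,0,0,0,-1],[0,0,-0.15,0,0,0,-1],[0,0,-0.2,0,0,0,-1],[0,0,0,0,0,0,-1]]

```text
clock: 25.37
eef_pos: [0.5625, 0.0168, 0.2189]
tool_rot: [-0.012, 0.966, -0.041, -0.253]
ft_force: [1.7, 1.0, -0.9]
grip_width: 0.2
grip_force: 29.9
```

```bash
python3 - <<'E'
from g import *
p,R=pose(); P=down(np.pi/2); t=np.array([.4575,.406-.0255,.18]); print(p,get_obs()['ft_force'])
plan(p,R,t,P,n=18)
E
```

```text
[0.56246864 0.01680578 0.21888988] [ 1.66585061  1.0480753  -0.87313578]
18 x [0.0687, -0.141, 0.0074, -0.0038, 0.0034, -0.0143]
```

Call:
send_rows:
  commands:
    - [[0.0687,-0.141,0.0074,-0.0038,0.0034,-0.0143,-1],[0.0687,-0.141,0.0074,-0.0038,0.0034,-0.0143,-1],[0.0687,-0.141,0.0074,-0.0038,0.0034,-0.0143,-1],[0.0687,-0.141,0.0074,-0.0038,0.0034,-0.0143,-1],[0.0687,-0.141,0.0074,-0.0038,0.0034,-0.0143,-1],[0.0687,-0.141,0.0074,-0.0038,0.0034,-0.0143,-1],[0.0687,-0.141,0.0074,-0.0038,0.0034,-0.0143,-1],[0.0687,-0.141,0.0074,-0.0038,0.0034,-0.0143,-1],[0.0687,-0.141,0.0074,-0.0038,0.0034,-0.0143,-1],[0.0687,-0.141,0.0074,-0.0038,0.0034,-0.0143,-1],[0.0687,-0.141,0.0074,-0.0038,0.0034,-0.0143,-1],[0.0687,-0.141,0.0074,-0.0038,0.0034,-0.0143,-1],[0.0687,-0.141,0.0074,-0.0038,0.0034,-0.0143,-1],[0.0687,-0.141,0.0074,-0.0038,0.0034,-0.0143,-1],[0.0687,-0.141,0.0074,-0.0038,0.0034,-0.0143,-1],[0.0687,-0.141,0.0074,-0.0038,0.0034,-0.0143,-1],[0.0687,-0.141,0.0074,-0.0038,0.0034,-0.0143,-1],[0.0687,-0.141,0.0074,-0.0038,0.0034,-0.0143,-1],[0,0,0,0,0,0,-1],[0,0,0,0,0,0,-1]]

```text
clock: 27.03
eef_pos: [0.4495, 0.3799, 0.176]
tool_rot: [-0.002, 0.704, 0.71, -0.006]
ft_force: [0.9, -0.7, -1.3]
grip_width: 0.201
grip_force: 29.9
```

Call:
send_rows:
  commands:
    - [[0,0,0,0,0,0,-1],[0,0,0,0,0,0,-1]]

```text
clock: 27.2
eef_pos: [0.4532, 0.3786, 0.176]
tool_rot: [-0.001, 0.707, 0.707, -0.005]
ft_force: [0.5, -0.2, -1.5]
grip_width: 0.199
grip_force: 29.9
```

```bash
python3 - <<'E'
from g import *
p,R=pose(); im,W=look('w16'); held(W,p,R); P=down(np.pi/2); print(p,np.degrees((R.inv()*P).as_rotvec()).round(2),get_obs()['qpos'].round(2))
k=(W[...,0]>.38)&(W[...,0]<.516)&(W[...,1]>.3125)&(W[...,1]<.52)&(W[...,2]>.015)&(W[...,2]<.03)
print(W[k].min(0),W[k].max(0))
print('shells',[ (round(x,2),np.nanmax(np.r_[0,W[(abs(W[...,0]-x)<.01)&(W[...,1]>.3)&(W[...,1]<.46)&(W[...,2]<.13)][:,2]]).round(3)) for x in np.arange(.52,.6,.02)])
a=[.4575,.3805,.05]; plan(p,R,a,P,ms=25); plan(a,P,[.4575,.3805,.0245],P,ms=9)
E
```

```text
hub in tool 59.4 -1.5 R 30.2 ztop -0.0046 normal [ 0.001  0.    -1.   ] 10984
[0.45321306 0.37862849 0.17600067] [-0.47  0.34  0.05] [-0.41  0.8  -0.66  1.71  0.61  0.86 -1.34]
[0.40754604 0.32018225 0.01500008] [0.50806582 0.49039769 0.0230737 ]
shells [(np.float64(0.52), np.float64(0.001)), (np.float64(0.54), np.float64(0.028)), (np.float64(0.56), np.float64(0.032)), (np.float64(0.58), np.float64(0.044))]
6 x [0.0026, 0.0054, 0.14, -0.0002, 0.0002, 0.0]
3 x [0.0, 0.0, 0.0567, 0.0, 0.0, 0.0]
```

View pics/w16.png

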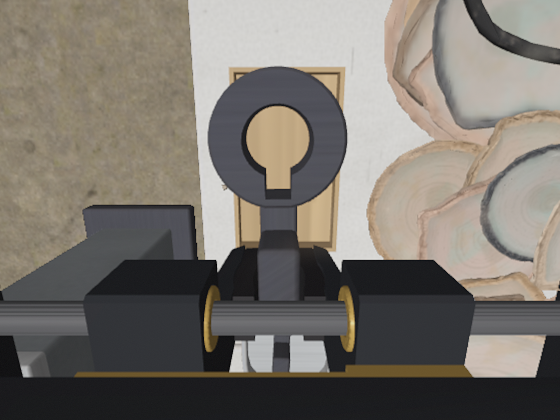

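The picture shows the lever over the box tray: tray columns 230–343, hub at (278,138). Descending.

Call:
send_rows:
  commands:
    - [[0.003,0.0054,0.14,-0.0002,0.0002,0,-1],[0.003,0.0054,0.14,-0.0002,0.0002,0,-1],[0.003,0.0054,0.14,-0.0002,0.0002,0,-1],[0.003,0.0054,0.14,-0.0002,0.0002,0,-1],[0.003,0.0054,0.14,-0.0002,0.0002,0,-1],[0.0026,0.0054,0.14,-0.0002,0.0002,0,-1],[0,0,0.05,0,0,0,-1],[0,0,0.05,0,0,0,-1],[0,0,0.04,0,0,0,-1],[0,0,0,0,0,0,-1],[0,0,0,0,0,0,-1],[0,0,0,0,0,0,-1]]

```text
clock: 28.25
eef_pos: [0.4567, 0.3829, 0.0305]
tool_rot: [-0.001, 0.706, 0.708, 0.002]
ft_force: [-0.0, 0.4, -1.1]
grip_width: 0.197
grip_force: 29.9
```

```bash
python3 - <<'E'
from g import *
p,R=pose(); P=down(np.pi/2); print(p,np.degrees((R.inv()*P).as_rotvec()).round(2),get_obs()['ft_force']); plan(p,R,[.4577,.38,.024],P,ms=5)
E
```

```text
[0.45669257 0.38291238 0.03048278] [ 0.01 -0.24  0.19] [-0.0419858   0.42805262 -1.13646838]
2 x [-0.0098, 0.0033, 0.0216, 0.0, -0.0003, 0.0003]
```

Call:
send_rows:
  commands:
    - [[-0.0098,0.003,0.0216,0,-0.0003,0.0003,-1],[-0.008,0.003,0.0216,0,-0.0003,0.0003,-1],[0,0,0.004,0,0,0,-1],[0,0,0,0,0,0,-1],[0,0,0,0,0,0,-1]]

```text
clock: 28.67
eef_pos: [0.4571, 0.3797, 0.0225]
tool_rot: [-0.0, 0.707, 0.707, -0.001]
ft_force: [-0.2, 0.8, -0.8]
grip_width: 0.206
grip_force: 29.9
```

Call:
send_rows:
  commands:
    - [[0,0,0.004,0,0,0,-1],[0,0,0,0,0,0,-1]]

```text
clock: 28.83
eef_pos: [0.4571, 0.3799, 0.022]
tool_rot: [-0.0, 0.707, 0.707, -0.0]
ft_force: [-0.3, 0.4, -1.0]
grip_width: 0.202
grip_force: 29.9
```

Nearly at the floor. I'll touch it, then release.

Call:
send_rows:
  commands:
    - [[0,0,0.005,0,0,0,-1],[0,0,0.005,0,0,0,-1],[0,0,0,0,0,0,-1],[0,0,0,0,0,0,-1]]

```text
clock: 29.17
eef_pos: [0.4572, 0.3799, 0.0218]
tool_rot: [0.0, 0.707, 0.707, -0.0]
ft_force: [-2.0, -3.3, 9.7]
grip_width: 0.203
grip_force: 29.9
```

Call:
send_rows:
  commands:
    - [[0,0,0,0,0,0,-0.4],[0,0,0,0,0,0,-0.2],[0,0,0,0,0,0,-0.2],[0,0,0,0,0,0,-0.2],[0,0,-0.05,0,0,0,-0.2],[0,0,-0.08,0,0,0,-0.2],[0,0,-0.12,0,0,0,-0.2],[0,0,-0.15,0,0,0,-0.2],[0,0,-0.15,0,0,0,-0.2],[0,0,-0.2,0,0,0,0],[0,0,-0.2,0,0,0,0],[0,0,-0.2,0,0,0,0],[0,0,-0.2,0,0,0,0],[0,0,0,0,0,0,0],[0,0,0,0,0,0,0],[0,0,0,0,0,0,0]]

```text
clock: 30.5
eef_pos: [0.4571, 0.3794, 0.2232]
tool_rot: [0.0, 0.707, 0.707, -0.001]
ft_force: [0.3, -0.0, -0.4]
grip_width: 0.501
grip_force: 0.0
```

```bash
python3 - <<'E'
from g import *
im,W=look('w17')
E
```

```text
(no output)
```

View pics/w17.png

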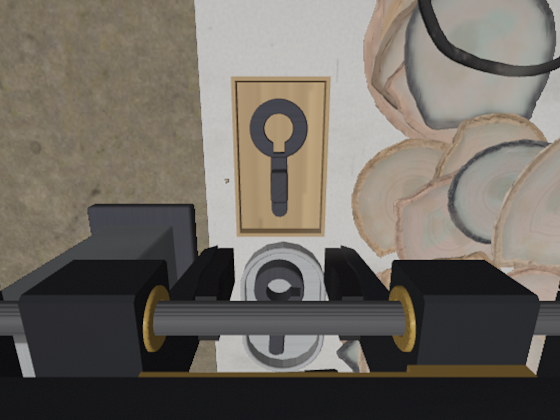

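The last picture shows lever_inline flat and centred in the box tray: tray rows 78–235, lever rows 98–217. lever_side still lies in the pan, and the gripper is clear of both.

```bash
python3 -c "
from cell import *
print(hand_in())"
```

```text
the job is handed in; nothing more can be done
None
```

Both trials are done and the job is handed in: lever_side stopped on the key at about 34 mm with a light press (about 13 N) and now lies flat in the oval pan; lever_inline went fully home and now lies flat in the wooden tray; about 30.5 s of the 67 s was used.

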